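Roll a milling jar up the loading ramp onto its mill and close the keeper

ROBOT

A 6-joint arm with a two-finger parallel gripper is mounted at the origin on a cart in front of the work surface, level with it; the furniture and walls round the work are solid. World frame = base frame: x ahead of the robot, y to its left, z up, the work surface at z = 0. Lengths are in m, angles in degrees, forces in N, time in s.
With the tool pointing down it reaches from about 0.375 to 0.9 m from the base axis. Payload 3.1 kg.
Tool frame: the origin (TCP) lies between the finger pads; the fingertips stand 11 mm ahead of it and the grasp point (between the pads) lies 8 mm behind it; z points along the fingers, y is the line along which they close (so a half turn about z gives the same grasp; the last joint's range is limited). The gripper opens to 87 mm and grips with 3 to 60 N. Pads are 19 mm wide; open, the fingers measure 117 mm over their backs; the gripper's body (75 mm by 190 mm) begins 51 mm behind the grasp point.
Start: joints at [64.429, 30.224, 82.088, -0, 67.689, -10.227], TCP at [0.165, 0.603, 0.234] pointing down, gripper open.
Joint ranges: [-176.69, 176.69], [-43.24, 126.21], [12.49, 139.97], [-82, 262], [0, 151.66], [-163.58, 163.58]. Speed limits (degrees/s): [159.86, 159.86, 180, 180, 180, 180].

INTERFACE

Orientations are given as a 3x3 rotation matrix whose columns are the frame's x, y, z axes.
In Python, from rig import bot, viewer, workorder, nets gives the robot as it stands. The module is installed in compiled form; this text tells all that it offers.
- The arm moves only by the tool move_arm, never from a script. Its argument "increments" is a list of rows, each a list of 7 numbers: the shift along the tool's x, y, z normalised to -1 to 1, where 1 is 0.3 m, then the turn, a rotation vector about the tool's x, y, z normalised to -1 to 1, where 1 is pi rad, then the opening, from 0 (shut) to 1 (fully open). In form: [[tx, ty, tz, wx, wy, wz, grip], ...]. A call has 1 to 10 rows; each row is the pose to reach, as a shift and turn from the pose commanded when the call began, along the tool's axes at that moment, turning the shorter way round; what a row does not reach only later rows make up. A row lasts 1/12 s, in which the tool goes at most 41.7 mm and 7.16 degrees, less where a joint would pass 70% of its speed; a pose out of reach is approached as far as the arm can. A call with a number of a shift or a turn outside -1 to 1 is refused whole. A call with a gripper value outside its range is refused whole. The fingers move at their own pace and stop on an object; the grip force is fixed at half the most. Time passes only in rows, so rows that repeat a pose let the fingers close. It gives the time, the measured TCP pose, the force, the opening and the grip force at its end, in the units of the state.
- bot.read_state(): the state, without advancing time (a new reading comes with each control period).
- viewer.capture(name): name is "scene" or "side" or "wrist"; returns a dict with "image" (420x560x3 uint8, blue, green, red), "K" (3x3 intrinsics, pixels), "eye" and "orientation" of the camera in the world. Camera axes: x right, y up, looking along -z (the intrinsics and any distortion apply to the point x, -y, -z); pixel columns grow to the right and rows downward; lengths in m; the calibration is good to about 2 mm. The wrist camera is an equidistant fisheye: a pixel r from the principal point sees the ray r / f radians off the axis. A picture is of the moment at which its call begins. There is no depth.
- workorder.hand_in(): hands the job in; it is judged then, once.
Trained networks look in the newest picture that a camera, given by its name, has taken for a name from the list of things; names that differ only in an ending like _2 or _b are one class to them, and where a whole thing is asked for, a point or a joint stands for the part that bears it (a point fixed in the world has none). Each returns a list of dicts, best first, with "conf" (0 to 1); they miss things now and then, are a little off and sometimes report something else, mostly with a low value. They report only what shows in the picture. A call takes as long as a camera call.
- nets.find_in(camera, thing): "location" ([column, row] in pixels, amid what is visible of it).
The state is a dict: "time_s": time; "joint_positions": joint angles; "qvel": joint speeds; "tau": joint torques, N m; "position": TCP position; "tcp_rot": TCP orientation; "force": force on the tool from outside, world axes, zero at the start; "moment": the same for the moment, N m; "opening": opening from 0.0 (shut) to 1.0 (fully open); "grasp_force": force on a finger pad.
Only numpy, scipy, OpenCV 4.12 (cv2) and the standard library are available. Lean on these libraries where they do the work, as an engineer would, in place of code of your own. Each camera call takes 0.05 s, during which the arm holds its last target. There are 200 camera calls.

TASK

Load the jar mill: with the fingertips, slowly push the white milling jar that lies at the foot of the ramp all the way up the slope until it drops home between the two black rollers; never let it run away or roll back down, and do not pick it up. Then push the red-tipped keeper bar round to its end stop, so that it lies across the ramp close behind the jar. Leave the spare jar and the other things on the bench alone.

Things in the scene. Friction and masses are not known exactly. Their poses are not given: they have to be found in the camera images.
- mill: Fixed bench jar mill, 345 x 130 mm, pose varies. Origin on the bench under the seat; own x uphill, z up. Along x (mm): flat landing -245 to -165, 9 high, rod 15 high across its lower end at -240; 10 degree ramp -165 to -44 (9 to 30 high), side guides at y -57 and +57, 15 above the running surface; rollers; white console 47 to 101, 80 high (dial 93), rubber pads as rear stop at 39
- seat (a point): Centre of the jar when it sits on both rollers: 61 mm above the bench, at the mill's own x = 0, y = 0, axes as the mill's. The two black rollers (30 mm diameter, free-turning, tops 33 mm high) lie along own y with axes at x = -27 and +27 mm, between white cheeks 46 mm high at y = -58 and +58 mm
- ramp_foot (a point): Middle of the foot of the ramp, on its surface, at the mill's own x = -165 mm, 9 mm above the bench. Its x axis points up the slope, y as the mill's, z square to the slope
- jar: The loose jar to load: lying, smooth white cylinder, 72 mm diameter over its two black nylon tyres (70 between them, 48 wide), 98 mm long, 0.4 to 0.8 kg. Origin at its centre, own y = its axis; x, z turn as it rolls. Starts on the landing, axis across, 171 to 203 mm short of the seat. Runs back freely on the slope; keep it below 0.25 m/s. Past the front roller it drops 8 mm into the seat and stays
- keeper (a joint): Keeper bar on an upright post, swings level: 0 = beside the lane, parallel to the ramp, pointing downhill (open); negative = swung outward; 1.57 rad (end stop) = straight across the ramp, about 4 mm behind a seated jar (closed). Seen from above it closes clockwise. Starts between -1.1 and 0; light friction (0.5 N at the red sleeve); stays where it is left
- keeper_pivot (a point): On the axis of the keeper's post, at the mid-height of the bar: 64 mm above the bench at the mill's own x = -46, y = -76 mm (the hub there is 22 mm in diameter and 18 mm high)
- keeper_grip (a point): Middle of the red sleeve (13 mm thick, 34 mm long) on the keeper bar, 91 mm from the post's axis, 64 mm above the bench. The bar between sleeve and hub is 9 mm thick
- spare_jar: Bystander: a second, equal milling jar standing upright on its base, 72 mm diameter, 98 mm high. Origin at the centre of its underside
- beaker_b: Bystander: small clear beaker, 52 mm diameter, 62 mm high. Origin at the centre of its underside
- calc: Bystander: grey calculator with orange and white keys, 120 x 70 x 15 mm, lying flat. Origin at the centre of its underside
- red_marker: Bystander: white marker pen with red cap, 134 x 12 x 12 mm, lying. Origin at the centre of its underside

How it is judged:
By the outcome, as a careful person would: the job done as asked, in the order asked, and still so for the second after the job is handed in, with the robot touching nothing.
It also fails if it takes over 51 s, if anything falls off the work surface, if the arm or the gripper's body presses on something with over 40 N, if the wrist force passes 120 N, or if a joint passes its speed limit or range.

## Working session

There is one attempt and no reset: what is moved stays moved. The work goes in short steps, Python scripts to look and compute and a tool call to move; the robot and the scene stay as the last step left them, time stands still between calls to the robot, and variables do not carry over. Pictures are saved under pics/ and viewed, at most 10 in all, crops included, and the job is handed in when it is done.

Besides the shell and the picture viewer there is one more tool, called after ">>>" by a JSON object that holds its "fn" and its "kwargs". move_arm: Moves the arm, as the interface text tells. Its arguments: {"type":"object","properties":{"increments":{"type":"array"}},"required":["increments"]}

```bash
mkdir -p pics
cat > h.py <<'E'
import numpy as np, cv2
from rig import bot, viewer, workorder, nets
def cap(n,save=None):
    c=viewer.capture(n)
    if save: cv2.imwrite('pics/'+save,c['image'])
    return c
def ray(c,px):
    K=np.array(c['K']);d=np.array([(px[0]-K[0,2])/K[0,0],(px[1]-K[1,2])/K[1,1],1.])
    return np.array(c['orientation'])@(d*[1,-1,-1])
def onz(c,px,z):
    e=np.array(c['eye']);d=ray(c,px);return e+d*(z-e[2])/d[2]
def proj(c,P):
    p=(np.atleast_2d(P)-np.array(c['eye']))@np.array(c['orientation'])*[1,-1,-1]
    q=p@np.array(c['K']).T;return q[:,:2]/q[:,2:]
E
python3 - <<'E'
from h import *
for n in ['scene','side']:
    c=cap(n,n+'0.png');print(n,np.round(c['eye'],3),np.round(c['orientation'],3).tolist(),np.round(c['K'],1).tolist())
    for t,z in [('mill',.03),('jar',.045),('spare_jar',.05),('keeper',.064),('keeper_grip',.064),('beaker_b',.03),('calc',.01),('red_marker',.006)]:
        print(t,[(np.round(r['location']).tolist(),round(r['conf'],2),np.round(onz(c,r['location'],z)[:2],3).tolist()) for r in nets.find_in(n,t)[:3]])
s=bot.read_state();print(s['time_s'],np.round(s['tcp_rot'],3).tolist(),s['opening'])
E
```

```text
scene [-0.068 -0.695  0.864] [[0.78, 0.41, -0.473], [-0.626, 0.489, -0.608], [-0.018, 0.77, 0.638]] [[428.1, 0.0, 284.3], [0.0, 428.1, 204.1], [0.0, 0.0, 1.0]]
mill [([254.0, 173.0], 0.85, [0.576, 0.292])]
jar [([210.0, 155.0], 0.97, [0.51, 0.461])]
spare_jar [([298.0, 226.0], 0.94, [0.504, -0.02])]
keeper [([234.0, 174.0], 0.69, [0.496, 0.291]), ([304.0, 252.0], 0.6, [0.444, -0.118]), ([252.0, 171.0], 0.3, [0.55, 0.263])]
keeper_grip []
beaker_b [([306.0, 254.0], 0.64, [0.463, -0.102])]
calc [([373.0, 295.0], 0.87, [0.513, -0.298]), ([254.0, 171.0], 0.71, [0.598, 0.326])]
red_marker [([367.0, 333.0], 0.79, [0.425, -0.361])]
side [ 0.218 -0.771  0.704] [[0.926, 0.228, -0.3], [-0.376, 0.537, -0.755], [-0.011, 0.812, 0.583]] [[395.7, 0.0, 280.3], [0.0, 395.7, 210.1], [0.0, 0.0, 1.0]]
mill [([261.0, 174.0], 0.9, [0.585, 0.32])]
jar [([229.0, 156.0], 0.61, [0.512, 0.456])]
spare_jar [([271.0, 256.0], 0.67, [0.461, -0.096]), ([278.0, 234.0], 0.66, [0.509, -0.022])]
keeper [([229.0, 178.0], 0.72, [0.465, 0.281])]
keeper_grip [([226.0, 176.0], 0.62, [0.46, 0.296])]
beaker_b [([272.0, 260.0], 0.77, [0.464, -0.088]), ([231.0, 175.0], 0.17, [0.488, 0.353])]
calc [([332.0, 321.0], 0.64, [0.524, -0.298])]
red_marker [([306.0, 370.0], 0.68, [0.422, -0.379])]
0.9 [[-0.964, 0.265, 0.0], [0.265, 0.964, 0.0], [-0.0, 0.0, -1.0]] 1.0008146089267325
```

View pics/scene0.png

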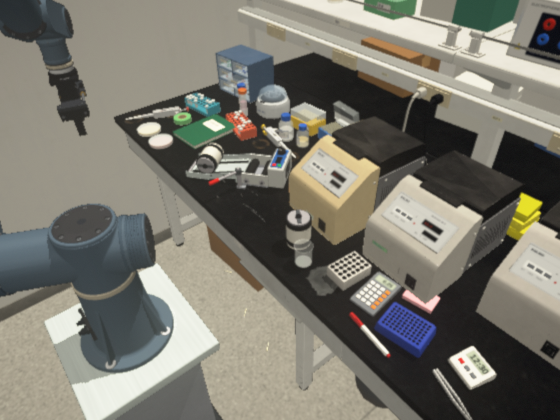

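View pics/side0.png

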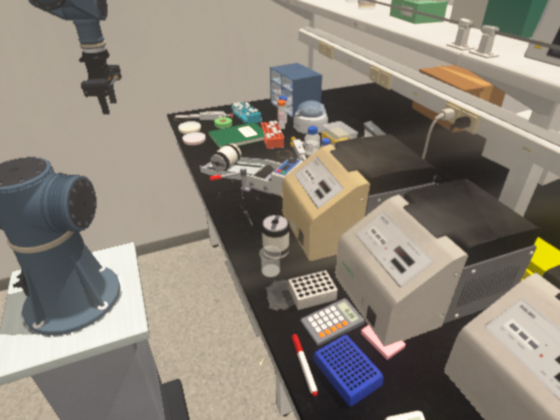

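The scene picture shows the mill around (245,170) with the jar at (210,155), the keeper's red tip at about (215,182) and the console at (280,165). The side picture shows the same, with the jar at (228,156) and the red tip at (216,177). Next I'll crop both closer.

Run:
```python
from h import *
a=cv2.imread('pics/scene0.png')[135:200,175:305];b=cv2.imread('pics/side0.png')[135:200,190:320]
f=lambda i:cv2.resize(i,None,fx=6,fy=4.5,interpolation=cv2.INTER_CUBIC)
cv2.imwrite('pics/crop0.png',np.vstack([f(a),f(b)]))
c=cap('wrist','w0.png');print(c['eye'],c['orientation'],c['K'])
for t in ['mill','jar','keeper','keeper_grip']: print(t,[(np.round(r['location']),round(r['conf'],2)) for r in nets.find_in('wrist',t)[:2]])
```

```text
[0.10251049 0.62060126 0.38509677] [[ 2.65420368e-01 -9.35815923e-01 -2.31949536e-01]
 [ 9.64132748e-01  2.57692010e-01  6.35835849e-02]
 [ 2.69010809e-04 -2.40506522e-01  9.70647485e-01]] [[325.1922621    0.         283.04034197]
 [  0.         325.1922621  211.17071087]
 [  0.           0.           1.        ]]
mill []
jar []
keeper []
keeper_grip []
```

View pics/crop0.png

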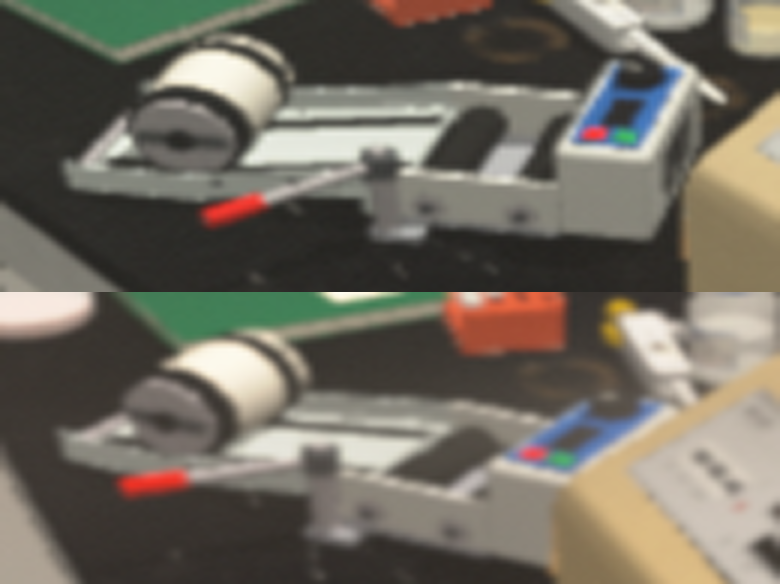

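View pics/w0.png

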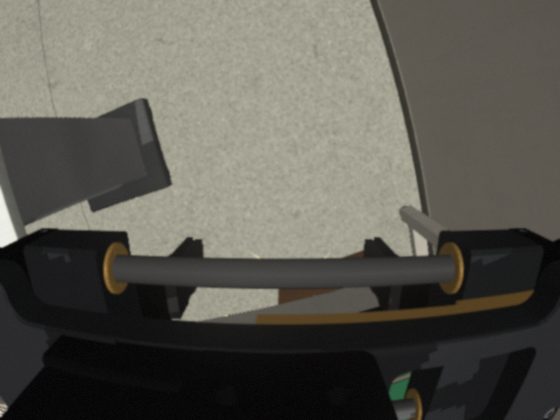

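The crops show the hub top at scene (238,170) and side (243,172). The near-front console corner is at scene (268,169) and side (272.5,173), and the near landing corner at scene (186,171) and side (200,166). The red sleeve is at scene (214,181.5) and side (215.5,177.5). The wrist view only shows floor. I'll fit the mill pose from these.

```bash
cat >> h.py <<'E'
def M(p,P):
    c,s=np.cos(p[2]),np.sin(p[2]);P=np.atleast_2d(P).astype(float)
    return np.c_[p[0]+c*P[:,0]-s*P[:,1],p[1]+s*P[:,0]+c*P[:,1],P[:,2]]
def projw(c,P):
    p=(np.atleast_2d(P)-np.array(c['eye']))@np.array(c['orientation'])*[1,-1,-1]
    r=np.hypot(p[:,0],p[:,1]);th=np.arctan2(r,p[:,2]);K=np.array(c['K'])
    return np.c_[K[0,2]+K[0,0]*th*p[:,0]/r,K[1,2]+K[1,1]*th*p[:,1]/r]
def rayw(c,px):
    K=np.array(c['K']);v=np.array([(px[0]-K[0,2])/K[0,0],(px[1]-K[1,2])/K[1,1]]);t=np.hypot(*v)
    d=np.r_[v/t*np.sin(t),np.cos(t)];return np.array(c['orientation'])@(d*[1,-1,-1])
def onzw(c,px,z):
    e=np.array(c['eye']);d=rayw(c,px);return e+d*(z-e[2])/d[2]
E
python3 - <<'E'
from h import *
from scipy.optimize import least_squares
cs,cd=cap('scene'),cap('side')
P=np.array([[-46,-76,73],[47,-65,80],[-245,-60,22]])/1000
a=np.array([[238.2,170],[268.3,168.8],[186.3,171]]);b=np.array([[243.3,171.9],[272.5,173.4],[200.3,166.1]])
f=lambda p:np.r_[(proj(cs,M(p,P))-a).ravel(),(proj(cd,M(p,P))-b).ravel()]
r=least_squares(f,[.57,.3,-.8]);print(r.x,np.degrees(r.x[2]),np.round(r.fun,1))
tri=lambda u,v:least_squares(lambda X:np.r_[(proj(cs,X)-u).ravel(),(proj(cd,X)-v).ravel()],[.5,.4,.06])
q=tri([214,181.5],[215.5,177.5]);print('red',q.x,q.fun)
q=tri([210.5,155.5],[226,156]);print('jar',q.x,q.fun)
R=np.array(bot.read_state()['tcp_rot']);p=r.x
c,s=np.cos(p[2]),np.sin(p[2]);inv=lambda X:(np.array([[c,s],[-s,c]])@(np.array(X)[:2]-p[:2]))
print('jar mill',inv(q.x))
E
```

```text
[ 0.60634723  0.30088826 -0.91177203] -52.24068916125418 [ 0.8 -1.  -0.7 -0.   0.   0.7  1.  -1.4 -1.5  0.9  0.4  1.2]
red [0.42357059 0.2907996  0.06876012] [ 0.02792046 -0.15979561 -0.05563215  0.15195043]
jar [0.49893418 0.43984084 0.0573258 ] [-0.06300517  0.29865058  0.11249025 -0.28731425]
jar mill [-1.75628453e-01  1.67330390e-04]
```

The mill sits at about (0.606, 0.301) with yaw -52°. The jar is at mill x≈-176 and the keeper at about -0.9 rad. I'll move above the mill for a precise look with the wrist camera.

>>> {"fn": "move_arm", "kwargs": {"increments": [[-0.8,-0.25,-0.2,0,0,0.2,0.7],[-0.8,-0.25,-0.2,0,0,0.2,0.7],[-0.8,-0.25,-0.2,0,0,0.2,0.7],[-0.8,-0.25,-0.2,0,0,0.2,0.7],[-0.8,-0.25,-0.2,0,0,0.2,0.7],[-0.8,-0.25,-0.2,0,0,0.2,0.7],[-0.8,-0.25,-0.2,0,0,0.2,0.7],[-0.8,-0.25,-0.2,0,0,0.2,0.7]]}}

```text
time_s: 1.92
position: [0.3801, 0.4656, 0.2945]
tcp_rot: [[-0.621, 0.784, 0.002], [0.784, 0.621, 0.001], [-0.0, 0.003, -1.0]]
force: [-0.3, -0.0, -0.2]
opening: 0.706
grasp_force: 0.0
```

>>> {"fn": "move_arm", "kwargs": {"increments": [[-0.78,0.25,0,0,0,0,0.7],[-0.78,0.25,0,0,0,0,0.7],[-0.78,0.25,0,0,0,0,0.7],[-0.78,0.25,0,0,0,0,0.7],[-0.78,0.25,0,0,0,0,0.7],[-0.78,0.25,0,0,0,0,0.7],[-0.78,0.25,0,0,0,0,0.7],[-0.78,0.25,0,0,0,0,0.7]]}}

```text
time_s: 2.58
position: [0.5817, 0.331, 0.2922]
tcp_rot: [[-0.623, 0.782, -0.002], [0.782, 0.623, 0.0], [0.002, -0.002, -1.0]]
force: [-1.2, 1.2, -0.3]
opening: 0.701
grasp_force: 0.0
```

Run:
```python
from h import *
c=cap('wrist','w1.png');print(c['eye'],bot.read_state()['position'])
for t,z in [('mill',.03),('jar',.045),('keeper',.064),('keeper_grip',.064)]: print(t,[(np.round(r['location']),round(r['conf'],2),onzw(c,r['location'],z)) for r in nets.find_in('wrist',t)[:2]])
```

```text
[0.54152469 0.38262649 0.44387223] [0.58032136 0.33189986 0.29243455]
mill [(array([282., 167.]), 0.89, array([0.5668293 , 0.34690302, 0.03      ]))]
jar [(array([292.,  69.]), 0.91, array([0.49929165, 0.45100287, 0.045     ]))]
keeper [(array([196., 158.]), 0.58, array([0.47731373, 0.29601914, 0.064     ]))]
keeper_grip [(array([198., 155.]), 0.73, array([0.47740856, 0.30029734, 0.064     ]))]
```

View pics/w1.png

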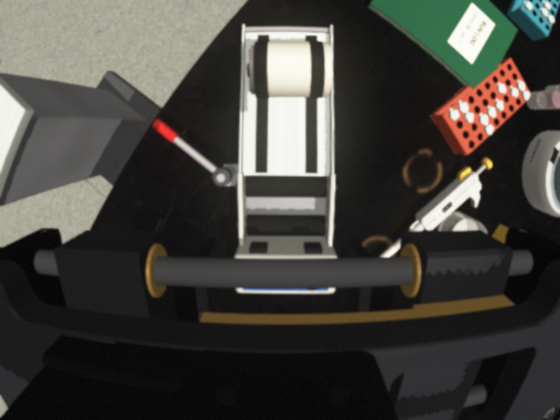

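The wrist view shows the mill from above. The landing end runs from (242,27) to (333,27), the hub is at (221,177) and the sleeve at (165,130). The ramp top edge is at row ~172, and the jar centre at about (291,68).

Run:
```python
from h import *
from scipy.optimize import least_squares
c=cap('wrist')
P=np.array([[-245,-59,24],[-245,59,24],[-46,-76,73],[-44,0,30]])/1000
a=np.array([[242,27],[333,27],[221,176],[287,172]])
r=least_squares(lambda p:(projw(c,M(p,P))-a).ravel(),[.606,.301,-.91]);p=r.x
print(p,np.degrees(p[2]),np.round(r.fun,1))
cc,s=np.cos(p[2]),np.sin(p[2]);inv=lambda X:(np.array([[cc,s],[-s,cc]])@(np.array(X)[:2]-p[:2]))
print('red',inv(onzw(c,[165,130],.064)))
# jar silhouette model: predict bounding for candidates, compare ends
for px in [(250,68),(291,42),(291,97),(330,68)]: print(px,inv(onzw(c,px,.045)))
t=bot.read_state();print('tcp',inv(t['position']),t['position'][2],'yaw err',np.degrees(np.arctan2(t['tcp_rot'][1][0],t['tcp_rot'][0][0]))-180-np.degrees(p[2]))
im=c['image'];g=im[68,235:345].mean(1).astype(int);print(g.tolist());print(im[30:110,291].mean(1).astype(int).tolist())
```

```text
[ 0.60327074  0.30974825 -0.90406825] -51.799295364218125 [ 0.4 -3.1 -0.1 -1.8  0.4  1.5 -0.8  2.7]
red [-0.1039764 -0.1477531]
(250, 68) [-0.1787395 -0.0456897]
(291, 42) [-0.21255828  0.00398794]
(291, 97) [-0.14208662  0.004607  ]
(330, 68) [-0.1803234   0.05201268]
tcp [-0.03229493 -0.00415877] 0.29368082602822365 yaw err 0.6048645947086868
[32, 32, 37, 35, 35, 44, 70, 113, 139, 138, 142, 149, 130, 91, 83, 116, 134, 138, 120, 87, 56, 46, 49, 49, 49, 49, 50, 50, 53, 54, 58, 75, 129, 209, 241, 247, 248, 247, 248, 248, 248, 248, 248, 248, 248, 248, 248, 248, 248, 248, 248, 248, 248, 248, 248, 248, 248, 248, 248, 248, 248, 248, 248, 248, 248, 248, 248, 248, 248, 248, 248, 248, 248, 248, 248, 243, 217, 138, 79, 63, 63, 62, 62, 62, 62, 61, 59, 58, 65, 97, 172, 233, 245, 247, 248, 248, 246, 239, 202, 120, 56, 42, 40, 39, 41, 41, 38, 40, 38, 36]
[202, 197, 182, 184, 224, 243, 247, 247, 246, 240, 225, 203, 189, 182, 184, 197, 207, 218, 224, 229, 231, 235, 238, 239, 241, 243, 244, 246, 246, 248, 248, 249, 249, 249, 248, 249, 249, 248, 248, 248, 247, 247, 247, 246, 246, 246, 245, 245, 244, 243, 242, 241, 240, 238, 237, 235, 232, 230, 228, 223, 219, 214, 209, 202, 193, 185, 178, 172, 187, 225, 240, 244, 245, 245, 245, 245, 245, 245, 245, 245]
```

>>> {"fn": "move_arm", "kwargs": {"increments": [[0.743,0.017,0,0,0,0.003,0.7],[0.743,0.017,0,0,0,0.003,0.7],[0.743,0.017,0,0,0,0.003,0.7],[0.743,0.017,0,0,0,0.003,0.7],[0.743,0.017,0,0,0,0.003,0.7],[0.743,0.017,0,0,0,0.003,0.7],[0.743,0.017,0.55,0,0,0.003,0.7],[0.743,0.017,0.55,0,0,0.003,0.7],[0.743,0.017,0.55,0,0,0.003,0.7],[0.743,0.017,0.55,0,0,0.003,0.7]]}}

```text
time_s: 3.72
position: [0.4453, 0.5088, 0.1275]
tcp_rot: [[-0.619, 0.785, 0.001], [0.785, 0.619, 0.001], [-0.0, 0.001, -1.0]]
force: [1.2, 0.1, -1.1]
opening: 0.703
grasp_force: 0.0
```

```bash
cat >> h.py <<'E'
MP=np.array([.6033,.3097,-.9041])
def inv(X,p=MP):
    c,s=np.cos(p[2]),np.sin(p[2]);X=np.array(X);return np.r_[np.array([[c,s],[-s,c]])@(X[:2]-p[:2]),X[2]]
def st():
    t=bot.read_state();R=np.array(t['tcp_rot']);print(t['time_s'],'mill xyz mm',np.round(inv(t['position'])*1e3,1),'yaw',np.degrees(np.arctan2(R[1,0],R[0,0])-MP[2])-180,'z',np.round(R[:,2],3),'F',np.round(t['force'],1))
def crop(n,save,r=(135,200,175,305)):
    c=cap(n);i=c['image'][r[0]:r[1],r[2]:r[3]];cv2.imwrite('pics/'+save,cv2.resize(i,None,fx=6,fy=6,interpolation=cv2.INTER_CUBIC));return c
E
python3 -c "
from h import *
st();crop('scene','s1.png',(110,200,175,305))"
```

```text
3.7167 mill xyz mm [-254.2   -1.   127.5] yaw 0.03598440069259823 z [ 0.001  0.001 -1.   ] F [ 1.2  0.1 -1.1]
```

View pics/s1.png

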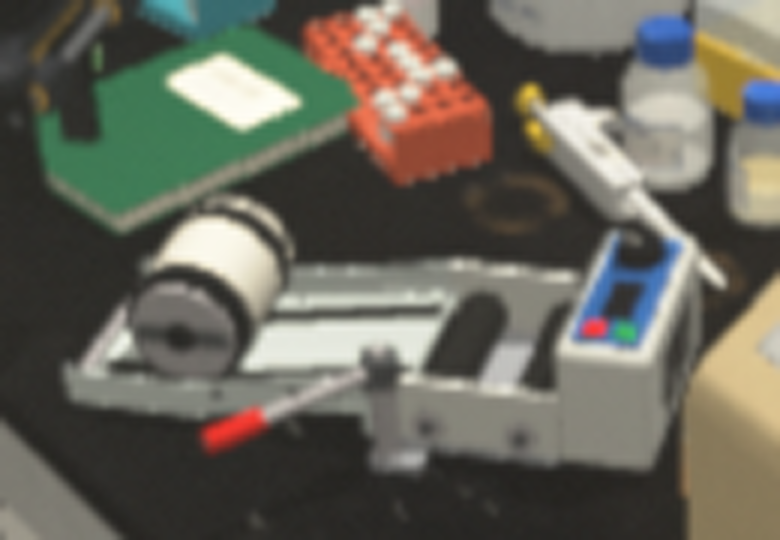

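The jar is undisturbed and the fingers are above and behind it, at upper left. I'll descend.

>>> {"fn": "move_arm", "kwargs": {"increments": [[0,0.007,0.13,0,0,0,0.7],[0,0.007,0.2,0,0,0,0.7],[0,0.007,0.24,0,0,0,0.7],[0,0.007,0.265,0,0,0,0.7],[0,0.007,0.265,0,0,0,0.7],[-0.02,0.007,0.265,0,0,0,0.7],[-0.04,0.007,0.265,0,0,0,0.7],[-0.06,0.007,0.265,0,0,0,0.7],[-0.07,0.007,0.265,0,0,0,0.7]]}}

```text
time_s: 4.52
position: [0.4627, 0.4926, 0.0507]
tcp_rot: [[-0.617, 0.787, 0.002], [0.787, 0.617, 0.001], [-0.0, 0.003, -1.0]]
force: [0.4, -1.0, -0.1]
opening: 0.698
grasp_force: 0.0
```

```bash
python3 -c "
from h import *
st()"
```

```text
4.5167 mill xyz mm [-230.7    2.6   50.7] yaw -0.12987446864912044 z [ 0.002  0.001 -1.   ] F [ 0.4 -1.  -0.1]
```

>>> {"fn": "move_arm", "kwargs": {"increments": [[-0.013,0,0,0,0,0,0.7],[-0.026,0,0,0,0,0,0.7],[-0.039,0,0,0,0,0,0.7],[-0.052,0,0,0,0,0,0.7],[-0.065,0,-0.001,0,0,0,0.7],[-0.078,0,-0.003,0,0,0,0.7],[-0.091,0,-0.005,0,0,0,0.7],[-0.104,0,-0.007,0,0,0,0.7],[-0.117,0,-0.009,0,0,0,0.7],[-0.13,0,-0.011,0,0,0,0.7]]}}

```text
time_s: 5.35
position: [0.4852, 0.4623, 0.0525]
tcp_rot: [[-0.617, 0.787, 0.0], [0.787, 0.617, 0.0], [0.0, 0.0, -1.0]]
force: [-1.6, 2.4, 1.5]
opening: 0.7
grasp_force: 1.5
```

```bash
python3 -c "
from h import *
st();crop('scene','s2.png',(110,200,175,305))"
```

```text
5.35 mill xyz mm [-192.9    1.6   52.5] yaw -0.07670635781386181 z [ 0.  0. -1.] F [-1.6  2.4  1.5]
```

View pics/s2.png

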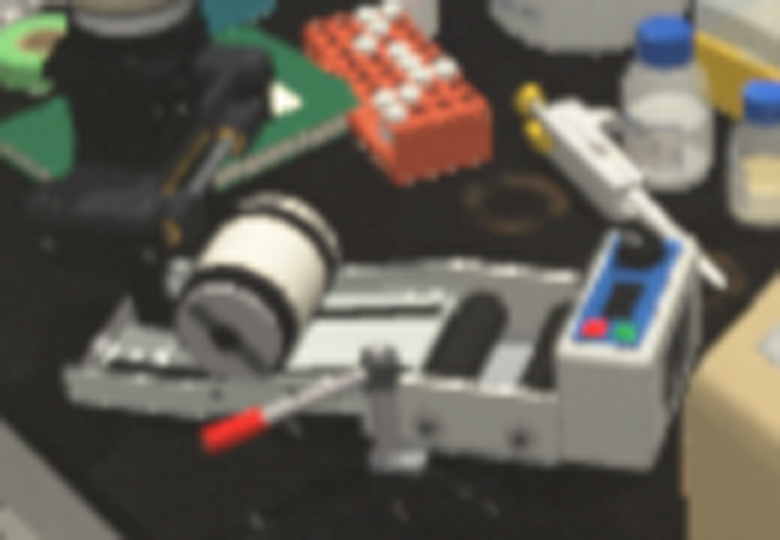

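The jar is moving up squarely with the fingers behind it, and the push force is about 3 N. Continuing.

>>> {"fn": "move_arm", "kwargs": {"increments": [[-0.013,0,-0.002,0,0,0,0.7],[-0.026,0,-0.005,0,0,0,0.7],[-0.039,0,-0.007,0,0,0,0.7],[-0.052,0,-0.009,0,0,0,0.7],[-0.065,0,-0.012,0,0,0,0.7],[-0.078,0,-0.014,0,0,0,0.7],[-0.091,0,-0.016,0,0,0,0.7],[-0.104,0,-0.018,0,0,0,0.7],[-0.117,0,-0.021,0,0,0,0.7],[-0.13,0,-0.023,0,0,0,0.7]]}}

```text
time_s: 6.23
position: [0.5094, 0.4313, 0.0593]
tcp_rot: [[-0.617, 0.787, -0.0], [0.787, 0.617, -0.0], [0.0, -0.0, -1.0]]
force: [-2.1, 1.8, 1.4]
opening: 0.701
grasp_force: 1.5
```

```bash
python3 -c "
from h import *
st()"
```

```text
6.2333 mill xyz mm [-153.6    1.4   59.3] yaw -0.08402429576136683 z [-0. -0. -1.] F [-2.1  1.8  1.4]
```

>>> {"fn": "move_arm", "kwargs": {"increments": [[-0.013,0,-0.002,0,0,0,0.7],[-0.026,0,-0.005,0,0,0,0.7],[-0.039,0,-0.007,0,0,0,0.7],[-0.052,0,-0.009,0,0,0,0.7],[-0.065,0,-0.012,0,0,0,0.7],[-0.078,0,-0.014,0,0,0,0.7],[-0.091,0,-0.016,0,0,0,0.7],[-0.104,0,-0.018,0,0,0,0.7],[-0.117,0,-0.021,0,0,0,0.7],[-0.13,0,-0.023,0,0,0,0.7]]}}

```text
time_s: 7.07
position: [0.5335, 0.4007, 0.0662]
tcp_rot: [[-0.617, 0.787, -0.0], [0.787, 0.617, -0.0], [-0.0, -0.0, -1.0]]
force: [-2.9, 2.5, 2.0]
opening: 0.698
grasp_force: 1.5
```

```bash
python3 -c "
from h import *
st();crop('scene','s3.png',(110,200,175,305))"
```

```text
7.0667 mill xyz mm [-114.7    1.4   66.2] yaw -0.08129301553461232 z [-0. -0. -1.] F [-2.9  2.5  2. ]
```

View pics/s3.png

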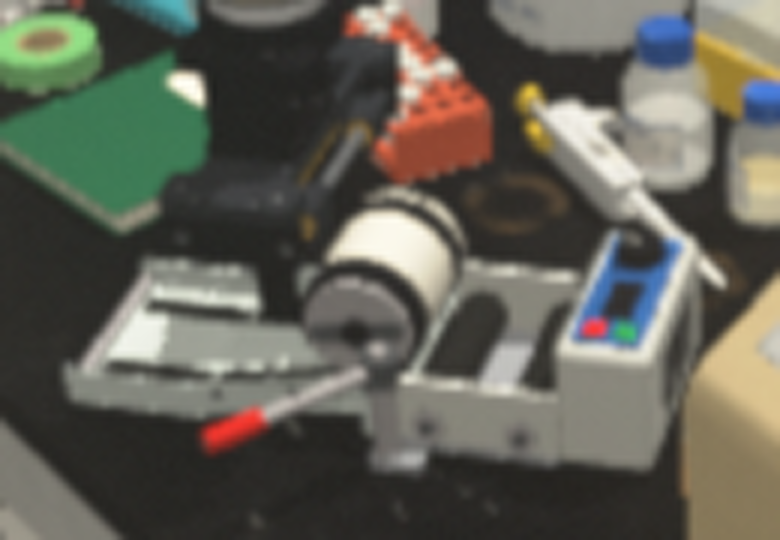

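>>> {"fn": "move_arm", "kwargs": {"increments": [[-0.01,0,-0.002,0,0,0,0.7],[-0.02,0,-0.004,0,0,0,0.7],[-0.03,0,-0.006,0,0,0,0.7],[-0.04,0,-0.008,0,0,0,0.7],[-0.05,0,-0.01,0,0,0,0.7],[-0.06,0,-0.011,0,0,0,0.7],[-0.07,0,-0.013,0,0,0,0.7],[-0.08,0,-0.014,0,0,0,0.7],[-0.09,0,-0.015,0,0,0,0.7],[-0.1,0,-0.016,0,0,0,0.7]]}}

```text
time_s: 7.95
position: [0.552, 0.3771, 0.0709]
tcp_rot: [[-0.617, 0.787, -0.0], [0.787, 0.617, 0.0], [0.0, -0.0, -1.0]]
force: [-1.1, 1.8, 0.0]
opening: 0.702
grasp_force: 1.2
```

```bash
python3 -c "
from h import *
st()"
```

```text
7.95 mill xyz mm [-84.7   1.3  70.9] yaw -0.09808394543003374 z [-0.  0. -1.] F [-1.1  1.8  0. ]
```

>>> {"fn": "move_arm", "kwargs": {"increments": [[-0.006,0,0,0,0,0,0.7],[-0.012,0,0,0,0,0,0.7],[-0.018,0,0,0,0,0,0.7],[-0.024,0,0,0,0,0,0.7],[-0.03,0,0,0,0,0,0.7],[-0.036,0,0,0,0,0,0.7],[-0.042,0,0,0,0,0,0.7],[-0.048,0,0,0,0,0,0.7],[-0.054,0,0,0,0,0,0.7],[-0.06,0,0,0,0,0,0.7]]}}

```text
time_s: 8.78
position: [0.5631, 0.3629, 0.0709]
tcp_rot: [[-0.617, 0.787, 0.0], [0.787, 0.617, -0.0], [-0.0, -0.0, -1.0]]
force: [0.7, 0.9, 0.7]
opening: 0.704
grasp_force: 0.0
```

```bash
python3 -c "
from h import *
st();crop('scene','s4.png',(110,200,175,305))"
```

```text
8.7833 mill xyz mm [-66.7   1.3  70.9] yaw -0.08365161148969946 z [ 0. -0. -1.] F [0.7 0.9 0.7]
```

View pics/s4.png

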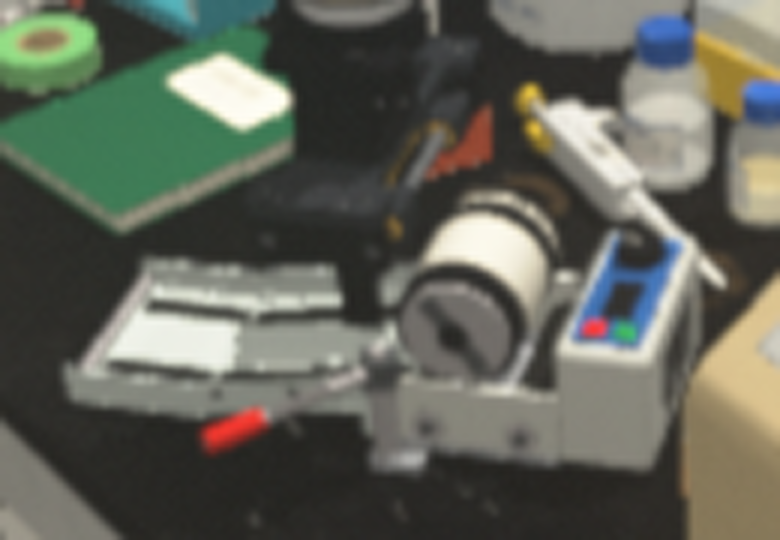

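Contact is released and the jar looks dropped in between the rollers, with its near face centre at crop (455,332), i.e. px (250.8,165.3). I'll check that against the seat projection.

Run:
```python
from h import *
st();c=cap('scene')
for x in (-30,-15,0): print(x,proj(c,M(MP,[[x/1e3,-.049,.061 if x==0 else .067]])),proj(c,M(MP,[[x/1e3,0,.061]])))
print('hub',proj(c,M(MP,[[-.046,-.076,.073]])),'seen 238.2,170; console',proj(c,M(MP,[[.047,-.065,.08]])),'seen 268.3,168.8')
for n in ('scene','side'):
    cap(n);print(n,[(np.round(r['location'],1),round(r['conf'],2)) for r in nets.find_in(n,'jar')[:2]])
print('side pred',proj(cap('side'),M(MP,[[0,0,.061]])))
```

```text
8.8333 mill xyz mm [-66.3   1.4  70.9] yaw -0.09975943126880793 z [ 0. -0. -1.] F [ 1.  -0.1  0.1]
-30 [[244.19281497 165.70740224]] [[248.62626528 159.09196349]]
-15 [[248.57321451 166.23061366]] [[252.89235044 159.58776649]]
0 [[253.0887554  168.26729172]] [[257.17489192 160.08548203]]
hub [[236.84270288 168.25983864]] seen 238.2,170; console [[265.40565274 167.88064331]] seen 268.3,168.8
scene [(array([258.4, 159.2]), 0.7), (array([228.4, 174.1]), 0.64)]
side [(array([268.4, 163.8]), 0.58)]
side pred [[267.34121185 165.887932  ]]
```

>>> {"fn": "move_arm", "kwargs": {"increments": [[-0.006,0,0.005,0,0,0,0.7],[-0.012,0,0.01,0,0,0,0.7],[-0.018,0,0.015,0,0,0,0.7],[-0.024,0,0.015,0,0,0,0.7],[-0.03,0,0.015,0,0,0,0.7],[-0.036,0,0.015,0,0,0,0.7],[-0.042,0,0.015,0,0,0,0.7],[-0.048,0,0.015,0,0,0,0.7]]}}

```text
time_s: 9.8
position: [0.572, 0.3517, 0.0665]
tcp_rot: [[-0.617, 0.787, 0.0], [0.787, 0.617, 0.0], [-0.0, 0.0, -1.0]]
force: [-0.4, 1.0, 0.3]
opening: 0.7
grasp_force: 0.0
```

Run:
```python
from h import *
st()
for n in ('scene','side'):
    cap(n);print(n,[(t,np.round(r['location'],1),round(r['conf'],2)) for t in ('jar','keeper_grip') for r in nets.find_in(n,t)[:1]])
```

```text
9.8 mill xyz mm [-52.4   1.4  66.5] yaw -0.08935409234334202 z [ 0.  0. -1.] F [-0.4  1.   0.3]
scene [('jar', array([260.5, 160.5]), 0.61), ('keeper_grip', array([232.1, 174.2]), 0.54)]
side [('jar', array([269.7, 166.2]), 0.58), ('keeper_grip', array([231.2, 175. ]), 0.52)]
```

The jar is home and the fingers touch nothing. Next I'll retreat, rise and go round to the outer side of the keeper, closing the fingers.

>>> {"fn": "move_arm", "kwargs": {"increments": [[0.07,0,0,0,0,0,0.7],[0.14,0,-0.05,0,0,0,0.7],[0.14,0,-0.31,0,0,0,0.7],[0.14,0,-0.31,0,0,0,0.4],[0.12,-0.1,-0.31,0,0,0,0],[0.045,-0.565,-0.31,0,0,0,0],[0.045,-0.565,-0.31,0,0,0,0],[0.045,-0.565,-0.31,0,0,0,0],[0.045,-0.565,-0.31,0,0,0,0],[0.045,-0.565,-0.31,0,0,0,0]]}}

```text
time_s: 10.93
position: [0.4252, 0.2552, 0.1593]
tcp_rot: [[-0.616, 0.787, -0.006], [0.787, 0.616, -0.002], [0.002, -0.006, -1.0]]
force: [-0.4, 0.1, 0.3]
opening: 0.257
grasp_force: 0.0
```

```bash
cat >> h.py <<'E'
MP[:]=[.6065,.3055,-.905]
E
python3 - <<'E'
from h import *
st();c=cap('wrist')
for t,z in [('mill',.03),('jar',.061),('keeper',.064),('keeper_grip',.064),('keeper_pivot',.064)]: print(t,[(np.round(r['location']),round(r['conf'],2),np.round(inv(onzw(c,r['location'],z)),3)) for r in nets.find_in('wrist',t)[:2]])
c=cap('scene')
cb=bot.read_state()['opening'];print(cb)
E
```

```text
10.9333 mill xyz mm [ -72.4 -173.6  159.3] yaw -0.09869685021328678 z [-0.006 -0.002 -1.   ] F [-0.4  0.1  0.3]
mill [(array([449., 147.]), 0.55, array([-0.13 , -0.018,  0.03 ]))]
jar [(array([476., 295.]), 0.64, array([0.01 , 0.017, 0.061]))]
keeper [(array([336., 188.]), 0.67, array([-0.095, -0.133,  0.064]))]
keeper_grip [(array([336., 189.]), 0.75, array([-0.095, -0.133,  0.064])), (array([477., 295.]), 0.38, array([0.008, 0.017, 0.064]))]
keeper_pivot [(array([336., 184.]), 0.62, array([-0.098, -0.133,  0.064]))]
0.01639865738369627
```

Run:
```python
from h import *
st();c=cap('wrist');cv2.imwrite('pics/w2.png',c['image']);i=c['image'].astype(int)
m=((i[:,:,2]>120)&(i[:,:,1]<70)&(i[:,:,0]<80)).astype('uint8')
n,l,s,ct=cv2.connectedComponentsWithStats(m)
for k in range(1,n):
    if s[k,4]>40: print(s[k],ct[k],inv(onzw(c,ct[k],.067)))
```

```text
11.2833 mill xyz mm [ -71.4 -166.6  159.4] yaw 0.00741991540979825 z [ 0.001  0.001 -1.   ] F [-0.9 -0.6 -0.2]
[289 154  41  38 625] [308.9312 171.8016] [-0.107293   -0.14645531  0.067     ]
```

View pics/w2.png

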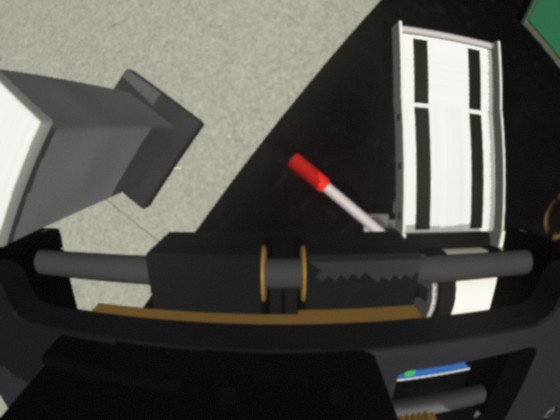

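The wrist view shows an empty ramp and the jar in the roller bay at (475,295). The red sleeve is at (309,172), clear of the closed fingers at (285,270). I'll descend and work out the sweep path.

>>> {"fn": "move_arm", "kwargs": {"increments": [[0,0,0.12,0,0,0,0],[0,0,0.22,0,0,0,0],[0,0,0.28,0,0,0,0],[0,0,0.305,0,0,0,0],[0,0,0.305,0,0,0,0]]}}

```text
time_s: 11.75
position: [0.4293, 0.2578, 0.0662]
tcp_rot: [[-0.617, 0.787, -0.004], [0.787, 0.617, -0.001], [0.001, -0.004, -1.0]]
force: [-0.1, -0.2, -0.4]
opening: 0.002
grasp_force: 0.0
```

```bash
cat > path.py <<'E'
from h import *
import sys
# rows: offsets in tool units (tool x=-mill x, y=mill y) from the present pose, keeper swept a0->a1 deg
a0,a1,n,pen=map(float,sys.argv[1:5])
st();t=inv(bot.read_state()['position'])*1e3
for a in np.linspace(a0,a1,int(n)):
    f=np.radians(180-a);u=np.array([np.cos(f),np.sin(f)]);nn=np.array([-u[1],u[0]])
    h=9.5*abs(nn[0])+15*abs(nn[1])
    p=np.array([-46,-76])+86*u+(6.5+h-pen)*nn
    print(round(a),np.round(p,1),np.round([-(p[0]-t[0])/300,(p[1]-t[1])/300],3))
E
python3 path.py -49 90 28 0
```

```text
11.75 mill xyz mm [ -71.9 -168.8   66.2] yaw -0.015912209578971215 z [-0.004 -0.001 -1.   ] F [-0.1 -0.2 -0.4]
-49 [ -84.7 -156.3] [0.043 0.042]
-44 [ -91.5 -152.8] [0.065 0.053]
-39 [ -98.  -148.6] [0.087 0.067]
-34 [-104.3 -143.7] [0.108 0.084]
-28 [-110.1 -138.2] [0.127 0.102]
-23 [-115.5 -132. ] [0.145 0.123]
-18 [-120.4 -125.3] [0.161 0.145]
-13 [-124.6 -117.9] [0.176 0.17 ]
-8 [-128.1 -110.1] [0.187 0.196]
-3 [-130.9 -101.9] [0.197 0.223]
2 [-132.9  -94.2] [0.203 0.249]
8 [-134.2  -87. ] [0.208 0.273]
13 [-135.   -79.6] [0.21  0.297]
18 [-135.1  -72.1] [0.211 0.322]
23 [-134.5  -64.4] [0.209 0.348]
28 [-133.2  -56.7] [0.204 0.374]
33 [-131.2  -48.9] [0.197 0.4  ]
39 [-128.3  -41.3] [0.188 0.425]
44 [-124.7  -33.9] [0.176 0.45 ]
49 [-120.3  -26.8] [0.161 0.473]
54 [-115.2  -20. ] [0.144 0.496]
59 [-109.3  -13.7] [0.125 0.517]
64 [-102.8   -7.9] [0.103 0.536]
69 [-95.6  -2.8] [0.079 0.553]
75 [-87.8   1.7] [0.053 0.568]
80 [-79.6   5.3] [0.026 0.58 ]
85 [-71.    8.1] [-0.003  0.59 ]
90 [-62.  10.] [-0.033  0.596]
```

>>> {"fn": "move_arm", "kwargs": {"increments": [[0.02,0.02,0,0,0,0,0],[0.043,0.042,0,0,0,0,0],[0.065,0.053,0,0,0,0,0],[0.087,0.067,0,0,0,0,0],[0.108,0.084,0,0,0,0,0],[0.127,0.102,0,0,0,0,0],[0.145,0.123,0,0,0,0,0],[0.161,0.145,0,0,0,0,0],[0.176,0.17,0,0,0,0,0],[0.187,0.196,0,0,0,0,0]]}}

```text
time_s: 12.58
position: [0.4418, 0.3392, 0.0679]
tcp_rot: [[-0.618, 0.787, -0.0], [0.787, 0.618, -0.0], [0.0, -0.0, -1.0]]
force: [0.8, -0.4, -0.2]
opening: 0.007
grasp_force: 0.3
```

```bash
cat > red.py <<'E'
from h import *
for n,f in (('wrist',onzw),('scene',onz),('side',onz)):
    c=cap(n);i=c['image'].astype(int)
    m=((i[:,:,2]>110)&(i[:,:,1]<80)&(i[:,:,0]<90)).astype('uint8')
    k,l,s,ct=cv2.connectedComponentsWithStats(m)
    for j in range(1,k):
        if s[j,4]>8:
            p=inv(f(c,ct[j],.066));d=p[:2]-[-.046,-.076]
            if .06<np.hypot(*d)<.13: print(n,s[j,4],np.round(ct[j]),np.round(p*1e3),'r',round(np.hypot(*d)*1e3),'joint deg',round(180-np.degrees(np.arctan2(d[1],d[0]))%360))
E
python3 red.py; python3 path.py -8 90 20 0
```

```text
wrist 490 [311. 221.] [-151.  -94.   66.] r 106 joint deg -10
12.7333 mill xyz mm [-127.8 -108.4   67.9] yaw -0.0025592367809679217 z [ 0.001  0.    -1.   ] F [ 0.3 -0.6 -1.1]
-8 [-128.  -110.4] [ 0.001 -0.007]
-3 [-130.8 -102.2] [0.01  0.021]
2 [-132.8  -94.4] [0.017 0.047]
7 [-134.2  -87.2] [0.021 0.071]
13 [-135.   -79.8] [0.024 0.095]
18 [-135.1  -72.3] [0.025 0.12 ]
23 [-134.6  -64.6] [0.023 0.146]
28 [-133.3  -56.8] [0.018 0.172]
33 [-131.2  -49.1] [0.011 0.198]
38 [-128.4  -41.5] [0.002 0.223]
44 [-124.8  -34. ] [-0.01   0.248]
49 [-120.4  -26.9] [-0.025  0.272]
54 [-115.3  -20.1] [-0.042  0.294]
59 [-109.4  -13.7] [-0.061  0.316]
64 [-102.8   -8. ] [-0.083  0.335]
69 [-95.7  -2.8] [-0.107  0.352]
75 [-87.9   1.6] [-0.133  0.367]
80 [-79.6   5.3] [-0.16   0.379]
85 [-71.    8.1] [-0.189  0.388]
90 [-62.  10.] [-0.219  0.395]
```

The keeper follows (about -10°). Continuing.

>>> {"fn": "move_arm", "kwargs": {"increments": [[0.01,0.021,0,0,0,0,0],[0.017,0.047,0,0,0,0,0],[0.021,0.071,0,0,0,0,0],[0.024,0.095,0,0,0,0,0],[0.025,0.12,0,0,0,0,0],[0.023,0.146,0,0,0,0,0],[0.018,0.172,0,0,0,0,0],[0.011,0.198,0,0,0,0,0],[0.002,0.223,0,0,0,0,0],[-0.01,0.248,0,0,0,0,0]]}}

```text
time_s: 13.57
position: [0.5028, 0.3821, 0.0679]
tcp_rot: [[-0.617, 0.787, -0.0], [0.787, 0.617, 0.0], [0.0, -0.0, -1.0]]
force: [-0.5, -0.7, 0.5]
opening: 0.005
grasp_force: 0.3
```

```bash
python3 red.py; python3 path.py 44 88 10 0
```

```text
scene 12 [225. 158.] [-113.  -14.   66.] r 92 joint deg 43
side 19 [237. 157.] [-121.   -6.   66.] r 102 joint deg 43
13.7167 mill xyz mm [-123.9  -33.9   68. ] yaw -0.06850812445145493 z [ 0.001  0.001 -1.   ] F [ 0.2 -0.7 -0.8]
44 [-124.5  -33.4] [0.002 0.001]
49 [-120.3  -26.7] [-0.012  0.024]
54 [-115.4  -20.2] [-0.028  0.045]
59 [-109.9  -14.2] [-0.047  0.066]
64 [-103.7   -8.7] [-0.067  0.084]
68 [-97.   -3.7] [-0.09   0.101]
73 [-89.7   0.7] [-0.114  0.115]
78 [-82.    4.3] [-0.14   0.127]
83 [-73.9   7.3] [-0.167  0.137]
88 [-65.5   9.4] [-0.195  0.144]
```

>>> {"fn": "move_arm", "kwargs": {"increments": [[-0.012,0.024,0,0,0,0,0],[-0.028,0.045,0,0,0,0,0],[-0.047,0.066,0,0,0,0,0],[-0.067,0.084,0,0,0,0,0],[-0.09,0.101,0,0,0,0,0],[-0.114,0.115,0,0,0,0,0],[-0.135,0.125,0,0,0,0,0],[-0.15,0.13,0,0,0,0,0],[-0.16,0.135,0,0,0,0,0],[-0.167,0.137,0,0,0,0,0]]}}

```text
time_s: 14.55
position: [0.5658, 0.3674, 0.0679]
tcp_rot: [[-0.617, 0.787, 0.0], [0.787, 0.617, 0.0], [0.0, 0.0, -1.0]]
force: [-1.0, -0.7, -0.4]
opening: 0.006
grasp_force: 0.2
```

>>> {"fn": "move_arm", "kwargs": {"increments": [[-0.005,0.001,0,0,0,0,0],[-0.01,0.002,0,0,0,0,0],[-0.015,0.003,0,0,0,0,0],[-0.02,0.004,0,0,0,0,0],[-0.024,0.005,0,0,0,0,0],[-0.028,0.006,0,0,0,0,0],[-0.028,0.006,0,0,0,0,0]]}}

```text
time_s: 15.13
position: [0.5715, 0.3627, 0.0679]
tcp_rot: [[-0.617, 0.787, -0.001], [0.787, 0.617, 0.001], [0.001, -0.0, -1.0]]
force: [-1.7, 2.2, 0.7]
opening: 0.004
grasp_force: 1.1
```

```bash
python3 red.py; python3 path.py 80 90 3 0
```

```text
wrist 10 [283. 296.] [-48.   8.  66.] r 84 joint deg 89
scene 24 [246. 155.] [-49.  17.  66.] r 93 joint deg 88
side 18 [257. 159.] [-56.  18.  66.] r 94 joint deg 84
15.2833 mill xyz mm [-66.5   7.7  67.9] yaw -0.02571726977177491 z [-0.001  0.    -1.   ] F [-2.5  1.1  1.3]
80 [-79.1   5.5] [ 0.042 -0.008]
85 [-70.7   8.2] [0.014 0.001]
90 [-62.  10.] [-0.015  0.008]
```

>>> {"fn": "move_arm", "kwargs": {"increments": [[-0.003,0,0,0,0,0,0],[-0.006,0.001,0,0,0,0,0],[-0.009,0.001,0,0,0,0,0],[-0.009,0.001,0,0,0,0,0]]}}

```text
time_s: 15.62
position: [0.5717, 0.3623, 0.0679]
tcp_rot: [[-0.617, 0.787, -0.004], [0.787, 0.617, 0.003], [0.005, -0.001, -1.0]]
force: [-6.2, 7.1, 2.9]
opening: 0.004
grasp_force: 4.3
```

```bash
python3 red.py; python3 path.py 90 90 1 0
```

```text
scene 23 [246. 155.] [-48.  17.  66.] r 93 joint deg 89
side 18 [257. 159.] [-56.  18.  66.] r 94 joint deg 84
15.7667 mill xyz mm [-66.2   7.7  68. ] yaw -0.06196603917646826 z [-0.004  0.003 -1.   ] F [-6.3  6.7  2.7]
90 [-62.  10.] [-0.014  0.008]
```

The force builds to 9 N with no motion, so the keeper is at its end stop. I'll back straight off and rise.

>>> {"fn": "move_arm", "kwargs": {"increments": [[0.03,0,0,0,0,0,0],[0.08,0,0,0,0,0,0],[0.15,0,0,0,0,0,0],[0.15,0,-0.1,0,0,0,0],[0.15,0,-0.6,0,0,0,0],[0.15,0,-0.6,0,0,0,0],[0.15,0,-0.6,0,0,0,0],[0.15,0,-0.6,0,0,0,0],[0.15,0,-0.6,0,0,0,0],[0.15,0,-0.6,0,0,0,0]]}}

```text
time_s: 16.6
position: [0.547, 0.3967, 0.2506]
tcp_rot: [[-0.618, 0.786, 0.006], [0.786, 0.618, 0.002], [-0.002, 0.006, -1.0]]
force: [-0.6, -0.2, -0.5]
opening: 0.002
grasp_force: 0.0
```

>>> {"fn": "move_arm", "kwargs": {"increments": [[-0.3,0,0,0,0,0,0],[-0.3,0,0,0,0,0,0],[-0.3,0,0,0,0,0,0],[-0.3,0,0,0,0,0,0]]}}

```text
time_s: 16.93
position: [0.6025, 0.3221, 0.2453]
tcp_rot: [[-0.614, 0.789, -0.003], [0.789, 0.614, -0.002], [0.0, -0.004, -1.0]]
force: [-0.3, 0.9, -0.4]
opening: 0.004
grasp_force: 0.0
```

```bash
python3 red.py
python3 - <<'E'
from h import *
st()
for n,f,g in (('wrist',onzw,projw),('scene',onz,proj),('side',onz,proj)):
    c=cap(n,n+'_end.png');print(n,[(np.round(r['location']),round(r['conf'],2),np.round(inv(f(c,r['location'],.061)),3)) for r in nets.find_in(n,'jar')[:2]])
    p=[.605,.3075,-.905];print(g(c,M(p,[[0,0,.061],[-.046,-.076,.073],[-.046,.015,.064],[-.036,0,.061]])).round(1).tolist())
# ASCII-level check: row profile through jar / keeper in the wrist picture
c=cap('wrist');print(projw(c,M([.605,.3075,-.905],[[x,0,.05] for x in(-.044,-.036,0,.036,.047)])).round().tolist())
for col in(270,285,300):print(c['image'][150:260:3,col].mean(1).astype(int).tolist())
E
```

```text
wrist 343 [292. 164.] [-49.  16.  66.] r 92 joint deg 88
scene 20 [247. 155.] [-48.  18.  66.] r 94 joint deg 89
side 13 [258. 158.] [-55.  21.  66.] r 97 joint deg 85
17.0833 mill xyz mm [-19.7   7.4 246.3] yaw -0.00780870960798552 z [-0.003 -0.    -1.   ] F [-0.3 -0.4 -0.2]
wrist [(array([284., 206.]), 0.86, array([-0.008,  0.008,  0.061]))]
[[276.2, 211.0], [201.7, 170.2], [290.5, 168.3], [276.0, 177.5]]
scene [(array([258., 158.]), 0.97, array([-0.005,  0.014,  0.061])), (array([369., 335.]), 0.45, array([ 0.414, -0.598,  0.061]))]
[[258.0, 160.2], [237.6, 168.4], [246.1, 155.5], [247.7, 159.0]]
side []
[[268.1, 166.1], [243.3, 169.7], [258.7, 160.2], [258.8, 163.5]]
[[275.0, 168.0], [275.0, 175.0], [275.0, 208.0], [275.0, 239.0], [275.0, 248.0]]
[187, 187, 189, 238, 171, 193, 201, 108, 56, 109, 151, 175, 195, 210, 221, 229, 235, 239, 242, 244, 246, 246, 246, 246, 245, 244, 242, 239, 235, 158, 41, 39, 37, 36, 35, 35, 41]
[183, 182, 184, 211, 114, 130, 133, 118, 60, 101, 151, 174, 194, 208, 220, 227, 234, 239, 242, 244, 246, 246, 246, 246, 246, 245, 242, 240, 236, 228, 129, 48, 47, 46, 43, 44, 48]
[63, 62, 61, 64, 100, 127, 132, 119, 61, 64, 105, 126, 151, 164, 178, 199, 207, 213, 221, 225, 229, 229, 231, 230, 225, 218, 211, 197, 186, 116, 42, 40, 63, 76, 81, 86, 78]
```

The jar spans wrist rows 177–238 (seat prediction 177–239). The keeper lies straight across just behind it, and the arm is clear.

```bash
python3 -c "
from h import *
print(workorder.hand_in())"
```

```text
the job is handed in; nothing more can be done
None
```

The jar is seated between the rollers and the keeper bar is closed against its end stop behind it. The job was handed in at about 17 s, with the arm clear and the spare jar and other bench items left alone; the hand-in returned no verdict.

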